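Trip the hidden latch of a stone drawer with a release rod

TASK

The drawer of the little wooden stone chest has latched itself shut. Push the red-handled release rod shank first through the brass-ringed hole low in the chest's front until the hidden spring latch trips and the drawer jumps ajar; then take the rod out, lay it flat on the bench top, and draw the drawer all the way out to its stop. Leave the brush, the black loupe and the white dish where they are.

Things in the scene. Friction and masses are not known exactly. Their poses are not given: they have to be found in the camera images.
- chest: Wooden stone chest screwed to the black part of the bench top (height 0; the bare-wood part to its right is 3 mm higher), 120 mm deep (x), 110 wide, 92 high; lid board 3 mm proud. Drawer above, release hole below it in the front. Origin: centre of its underside; x axis level, from front to back (away from the robot); z up. Front face 60 mm in front of the origin.
- release_hole (a point): Centre of the mouth of the round release hole, 32 mm above the bench, 26 mm right of the middle of the front (-y of the chest). x axis: straight into the hole, z up. Hole 12 mm wide, chamfered, panel 6 mm; this point is on the outer face of a brass ring (25 mm across, 2 mm proud). A strike plate 30 mm behind this point, pushed 5 to 6 mm further (2 to 4 N), trips the latch; hard stop at 12 mm.
- drawer (a joint): How far the drawer stands out, m: 0 shut, 0.085 at its stop. It slides towards the robot, along minus the chest's x axis. Latched, it does not yield to pulling. When the latch trips a spring throws it about 0.02 to 0.04 out; from there it slides with about 1 N and stays where it is left.
- drawer_knob (a point): Centre of the head of the drawer's round brass knob, 67 mm above the bench, in the middle of the drawer front; moves with the drawer. Head 18 mm in diameter, 12 mm long along x, on a 9 mm neck; its centre stands 19 mm in front of the drawer front. x axis: into the chest; z up.
- rod_handle (a point): Centre of the red handle of the loose release rod lying on the bench. x axis: along the rod towards its tip; z up. Handle 64 mm long (x), 20 mm wide (y), 24 mm high (z): this centre is 12 mm above what it lies on. A steel shank 5 mm thick runs on along +x on the centre line. About 60 g; balances about 20 mm in front of this point.
- rod_tip (a point): Tip of the rod's steel shank, 127 mm from rod_handle along the rod's x axis (the shank with a 6 mm collar of 14 mm diameter begins 32 mm from rod_handle).
- brush: Bystander: loose wooden scratch brush with brass bristles, lying, 170 mm long (its y), 19 mm wide, 15 mm high; origin at the centre of its underside. Not to be moved.
- loupe: Bystander: loose black eye loupe, 30 mm in diameter, 31 mm high; origin at the centre of its underside. Not to be moved.
- dish: Bystander: loose white porcelain dish, 62 mm in diameter, 16 mm high; origin at the centre of its underside. Not to be moved.

How it is judged (in metres and radians):
On the way:
1. with the rod's tip inside the hole, the latch trips and the drawer jumps ajar (value of joint drawer above 0.008 m and x of rod_tip in the frame of release_hole above 0.012 m and distance between rod_tip and release_hole below 0.055 m).
At the end, for the whole second after the job is handed in: The drawer stands at least 78 mm out (its stop is at 85 mm), and the rod lies flat and still on the bench top (handle centre at height 5 to 22 mm, tip below 26 mm) (value of joint drawer above 0.078 m and height (world z) of rod_handle between 0.005 and 0.022 m and height (world z) of rod_tip below 0.026 m and linear speed of rod below 0.02 m/s); the robot touches nothing.
It fails at once if the brush is moved more than 3 cm (distance of brush from where it was at the start of the episode above 0.03 m).
It fails at once if the loupe is moved more than 3 cm (distance of loupe from where it was at the start of the episode above 0.03 m).
It fails at once if the dish is moved more than 3 cm (distance of dish from where it was at the start of the episode above 0.03 m).
It also fails if it takes over 69 s, if anything falls off the work surface, if the arm or the gripper's body presses on something with over 40 N, if the wrist force passes 120 N, or if a joint passes its speed limit or range.

ROBOT

A 7-joint arm with a two-finger parallel gripper is mounted at the origin on a cart in front of the work surface, level with it; the furniture and walls round the work are solid. World frame = base frame: x ahead of the robot, y to its left, z up, the work surface at z = 0. Lengths are in m, angles in degrees, forces in N, time in s.
With the tool pointing down it reaches from about 0.35 to 0.775 m from the base axis. Payload 3.1 kg.
Tool frame: the origin (TCP) lies on the centre line of the jaws, within the pads' length; the fingertips stand 17 mm ahead of it and the grasp point (between the pads) lies 2 mm behind it (robot.tip_reach is the distance from the TCP to the fingertips, in m); z points along the fingers, y is the line along which they close (so a half turn about z gives the same grasp; the last joint's range is limited). The gripper opens to 85 mm and grips with 20 to 120 N. Pads are 22 mm wide; open, the fingers measure 114 mm over their backs; the gripper's body (76 mm by 85 mm) begins 54 mm behind the grasp point. The pads swing forward as they close: fully open they stand 13 mm farther back than shut.
Start: joints at [71.981, 17.813, 0.802, 86.603, -0.252, 75.585, -1.558], TCP at [0.148, -0.53, 0.248] pointing down, gripper open.
Joint ranges: [-154.91, 154.91], [-16.99, 109.72], [-72.82, 74.43], [7.12, 147.25], [-82.49, 262.49], [11.32, 116.49], [-174.64, 174.64]. Speed limits (degrees/s): [159.86, 159.86, 180, 180, 180, 180, 180].

INTERFACE

Orientations are given as [roll, pitch, yaw] about the fixed x, y, z axes, in that order (R = Rz(yaw) Ry(pitch) Rx(roll)).
In Python, from station import robot, fingers, vision, workorder, recognise gives the robot as it stands. Calls block until the motion is done:
- robot.move_to(position, orientation): joint-space move of the TCP to a pose.
- robot.line_to(position, orientation=None, velocity=0.15, f_stop=None): straight line of the TCP; orientation=None keeps the orientation; velocity is the mean speed in m/s. With f_stop (N) it stops when the force on the tool has changed by that much, and returns True; else False.
- robot.move_j(angles): joint-space move.
- fingers.gripper_to(opening, force=None): opening from 0.0 (shut) to 1.0 (fully open); force is the grip in N (None keeps the last); returns when the fingers have stopped.
- robot.pause(seconds).
- robot.inverse_kinematics(position, orientation): joint angles nearest the present ones, or None.
- vision.grab_frame(name): name is "scene" or "top" or "wrist"; returns the picture (420x560x3 uint8, red, green, blue); there is no depth.
- vision.calibration(name): a dict with "mtx" (3x3 intrinsics, pixels), "k1" (the pictures are not rectified: a ray, as slopes to the right and down, at radius r is drawn at 1 + k1 r^2 times it, then the intrinsics apply), "extrinsics" (4x4, takes a point from world to camera coordinates); the wrist camera has in their place "T_tool_cam" (4x4, takes a point from camera to tool coordinates, whose origin is the TCP and whose axes are the flange's). Camera axes: x right, y up, looking along -z (the intrinsics and any distortion apply to the point x, -y, -z); pixel columns grow to the right and rows downward; lengths in m; the calibration is good to about 2 mm. A picture is of the moment at which its call begins: read the wrist's pose just before it. calibration takes no time and is no camera call.
A pose or a line that the arm cannot do raises robot.PlanningError and nothing moves.
- workorder.close_job(): hands the job in; it is judged then, once.
Trained networks look in the newest picture that a camera, given by its name, has taken for a name from the list of things; names that differ only in an ending like _2 or _b are one class to them, and where a whole thing is asked for, a point or a joint stands for the part that bears it (a point fixed in the world has none). Each returns a list of dicts, best first, with "p" (0 to 1); they miss things now and then, are a little off and sometimes report something else, mostly with a low value. They report only what shows in the picture. A call takes as long as a camera call.
- recognise(label, camera): "rect" ([centre column, centre row, width, height] in pixels, round what is visible of it).
Readings, each from a call of its own:
- robot.current_time_s(): time.
- robot.current_joint_positions(): joint angles.
- robot.current_dq(): joint speeds.
- robot.current_joint_torque(): joint torques, N m.
- robot.current_tool_pos(): TCP position.
- robot.current_eef_rot(): TCP orientation.
- robot.current_contact_force(): force on the tool from outside, world axes, zero at the start.
- robot.current_torque(): the same for the moment, N m.
- robot.current_finger_gap(): opening from 0.0 (shut) to 1.0 (fully open).
- robot.current_gripper_force(): force on a finger pad.
Only numpy, scipy, OpenCV 4.12 (cv2) and the standard library are available. Lean on these libraries where they do the work, as an engineer would, in place of code of your own. Each camera call takes 0.05 s, during which the arm holds its last target. There are 200 camera calls.

## Working session

There is one attempt and no reset: what is moved stays moved. The work goes in short steps, each a Python script; the robot and the scene stay as the last script left them, time stands still between calls to the robot, and variables do not carry over. Pictures are saved under pics/ and viewed, at most 10 in all, crops included, and the job is handed in when it is done.

```bash
mkdir -p pics; ls
cat > h.py <<'E'
import numpy as np, cv2
from station import robot, fingers, vision, workorder, recognise
def save(n,f):
    im=vision.grab_frame(n); cv2.imwrite('pics/'+f,im[:,:,::-1]); return im
def ray(cam,u,v,T=None):
    c=vision.calibration(cam); K=np.array(c['mtx']); 
    d=np.array([(u-K[0,2])/K[0,0],(v-K[1,2])/K[1,1]]); s=d.copy()
    for _ in range(20): s=d/(1+c['k1']*(s@s))
    dc=np.array([s[0],-s[1],-1.])
    if T is None: M=np.linalg.inv(np.array(c['extrinsics']))
    else: M=T@np.array(c['T_tool_cam'])
    return M[:3,3],M[:3,:3]@dc
def onz(cam,u,v,z,T=None):
    o,d=ray(cam,u,v,T); return o+d*(z-o[2])/d[2]
def proj(cam,p):
    c=vision.calibration(cam); K=np.array(c['mtx']); q=np.array(c['extrinsics'])@np.append(p,1)
    s=np.array([q[0]/-q[2],-q[1]/-q[2]]); s=s*(1+c['k1']*(s@s)); return K[0,0]*s[0]+K[0,2],K[1,1]*s[1]+K[1,2]
E
python3 - <<'E'
from h import *
for n in('scene','top'):
    save(n,n+'0.png')
    c=vision.calibration(n);print(n,np.round(np.linalg.inv(c['extrinsics'])[:3],3).tolist(),c['k1'])
    for l in('chest','rod_handle','drawer_knob','brush','loupe','dish'):
        print(l,[(np.round(r['rect']).tolist(),round(r['p'],2)) for r in recognise(l,n)[:2]])
print(np.round(vision.calibration('wrist')['T_tool_cam'],3).tolist(), robot.current_time_s())
E
```

```text
pics
scene [[-0.368, -0.41, 0.835, 1.53], [0.93, -0.159, 0.332, 0.192], [-0.003, 0.898, 0.439, 0.597]] -0.13116231953971216
chest [([263.0, 238.0, 70.0, 76.0], 0.65)]
rod_handle [([251.0, 200.0, 27.0, 12.0], 0.73)]
drawer_knob []
brush [([381.0, 238.0, 29.0, 39.0], 0.63)]
loupe [([182.0, 214.0, 12.0, 12.0], 0.58)]
dish [([157.0, 226.0, 23.0, 14.0], 0.61)]
top [[0.025, 0.991, -0.135, 0.359], [-1.0, 0.022, -0.02, -0.223], [-0.017, 0.135, 0.991, 1.263]] -0.11986308338827147
chest [([280.0, 158.0, 71.0, 75.0], 0.85)]
rod_handle [([345.0, 244.0, 36.0, 57.0], 0.67)]
drawer_knob [([388.0, 193.0, 16.0, 16.0], 0.52), ([258.0, 179.0, 11.0, 6.0], 0.47)]
brush [([185.0, 227.0, 37.0, 64.0], 0.59), ([279.0, 158.0, 75.0, 75.0], 0.42)]
loupe [([390.0, 192.0, 16.0, 14.0], 0.62)]
dish [([398.0, 166.0, 22.0, 24.0], 0.72)]
[[-0.0, 0.949, 0.315, 0.08], [1.0, 0.0, 0.001, -0.001], [0.001, 0.315, -0.949, -0.126], [0.0, 0.0, 0.0, 1.0]] 0.7
```

Run:
```python
import cv2
a=cv2.imread('pics/top0.png')[100:300,150:430]; cv2.imwrite('pics/topc.png',cv2.resize(a,(784,560),interpolation=cv2.INTER_CUBIC))
```

```text
(no output)
```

View pics/topc.png

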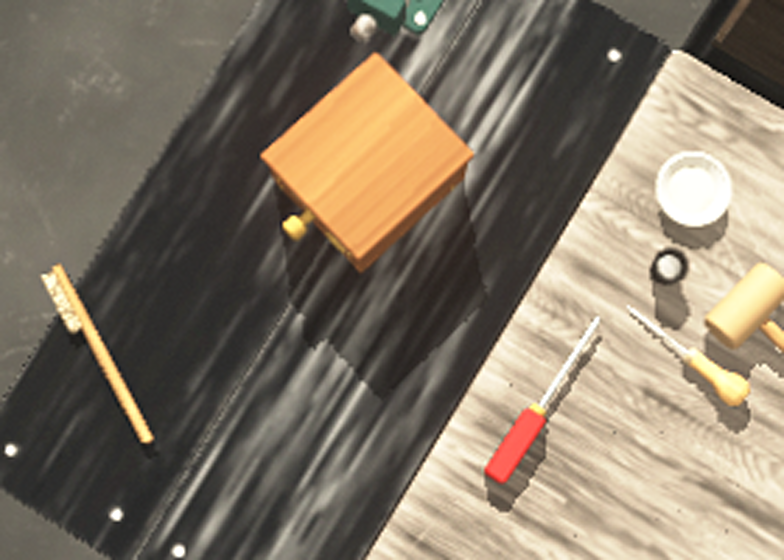

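The top view shows the chest lid corners at crop px (262,156), (375,54), (472,155) and (360,270), with the knob front at lower left. The rod handle is near (516,444) and its tip at (598,319), on the bare wood.

Run:
```python
from h import *
f=lambda u,v,z: onz('top',150+u/2.8,100+v/2.8,z)
c=[f(*p,.092) for p in((262,156),(375,54),(472,155),(360,270))]
L,B,R,F=c
print(np.round(c,4).tolist(), [np.linalg.norm(c[i]-c[(i+1)%4]).round(4) for i in range(4)])
print('front dir yaw',np.degrees(np.arctan2(*(F-L)[1::-1]))+90,'side',np.degrees(np.arctan2(*(R-F)[1::-1])),np.degrees(np.arctan2(*(B-L)[1::-1])))
h=f(517,445,.02);t=f(598,319,.015);d=t-h
print('rod',h,t,np.linalg.norm(d),np.degrees(np.arctan2(d[1],d[0])))
print('knob',f(295,226,.07),'c',np.mean(c,0))
T=h+0
for y in(0,90,180,-90): pass
yaw=np.degrees(np.arctan2(d[1],d[0]))
for dy in(90,-90,0,180): print(dy,robot.inverse_kinematics([h[0],h[1],.15],[180,0,yaw+dy]))
print(robot.current_eef_rot())
```

```text
[[0.6258, -0.1146, 0.092], [0.711, -0.2019, 0.092], [0.6301, -0.2804, 0.092], [0.5364, -0.1944, 0.092]] [np.float64(0.122), np.float64(0.1127), np.float64(0.1272), np.float64(0.1199)]
front dir yaw -48.259900677585165 side -42.54956901105531 -45.71020898762791
rod [ 0.40580946 -0.32434847  0.02      ] [ 0.51145904 -0.39059271  0.015     ] 0.12480036729649382 -32.08847315794677
knob [ 0.57413729 -0.14098136  0.07      ] c [ 0.62583901 -0.1978151   0.092     ]
90 [ 49.48105366  19.68830353 -16.15480693  99.32312617   6.10309373
  61.84511515  -0.75135122]
-90 [  29.75163153   18.74040471    8.83563833  100.09945867   -3.22196471
   61.40536182 -172.41949241]
0 [ 40.20545936  18.88703648  -4.35658371  99.68709727   1.60357959
  61.48600072 -86.7715255 ]
180 [ 58.44177263  21.18670484 -27.85417581  98.98284875  10.97067608
  62.53534955  85.01358392]
[1.79996053e+02 1.16740139e-04 1.56367296e+01]
```

```bash
cat >> h.py <<'E'
from scipy.spatial.transform import Rotation as Ro
TC=np.array(vision.calibration('wrist')['T_tool_cam'])
def tool_for_cam(cam,target,roll=0):
    l=np.array(target)-cam; l/=np.linalg.norm(l); x=np.cross(l,[0,0,1]); x/=np.linalg.norm(x)
    R=np.column_stack([x,np.cross(-l,x),-l])@Ro.from_euler('z',roll,degrees=True).as_matrix()
    M=np.eye(4);M[:3,:3]=R;M[:3,3]=cam; T=M@np.linalg.inv(TC)
    return T[:3,3],Ro.from_matrix(T[:3,:3]).as_euler('xyz',degrees=True)
def toolT():
    T=np.eye(4);T[:3,:3]=Ro.from_euler('xyz',robot.current_eef_rot(),degrees=True).as_matrix();T[:3,3]=robot.current_tool_pos();return T
E
python3 - <<'E'
from h import *
a=np.radians(-46);X=np.array([np.cos(a),np.sin(a),0]);Y=np.array([-X[1],X[0],0])
hole=np.array([.626,-.198,.045])-.062*X-.013*Y
for el in(35,45,55):
  for d in(.2,.25):
    for az in(0,-15,-30):
     b=a+np.radians(az)
     cam=hole-d*np.cos(np.radians(el))*np.array([np.cos(b),np.sin(b),0])+[0,0,d*np.sin(np.radians(el))]
     for r in(0,180,90,-90):
      p,o=tool_for_cam(cam,hole,r); q=robot.inverse_kinematics(p,o)
      if q is not None: print(el,d,az,r,np.round(p,3),np.round(o),np.round(q))
E
```

```text
35 0.2 0 0 [ 0.527 -0.115  0.047] [180. -73. -46.] [-36.  49.  11. 137. 109.  67.  82.]
35 0.2 0 180 [ 0.557 -0.144  0.106] [180.  37. 134.] [ 34.  23. -45. 121.  76.  45. -20.]
35 0.2 0 -90 [ 0.568 -0.104  0.076] [-124.  -10. -151.] [ -6.  39. -20. 113.  79.  72.  44.]
35 0.2 -15 0 [ 0.541 -0.105  0.047] [180. -73. -61.] [-20.  50. -10. 122.  91.  81.  99.]
35 0.2 -15 180 [ 0.562 -0.141  0.106] [180.  37. 119.] [ 29.  30. -47. 114.  72.  60. -30.]
35 0.2 -15 90 [ 0.52  -0.141  0.077] [124. -10.  44.] [-55.  38.  53. 143. 146.  29. 145.]
35 0.2 -15 -90 [ 0.583 -0.105  0.076] [-124.  -10. -166.] [  1.  47. -31.  98.  74.  88.  45.]
35 0.2 -30 0 [ 0.557 -0.099  0.047] [180. -73. -76.] [ -4.  58. -31. 105.  86. 101. 107.]
35 0.2 -30 180 [ 0.568 -0.139  0.106] [180.  37. 104.] [ 24.  35. -45. 105.  67.  72. -38.]
35 0.2 -30 90 [ 0.528 -0.128  0.077] [124. -10.  29.] [  29.   50.  -62.  130.  105.   93. -162.]
35 0.2 -30 -90 [ 0.598 -0.109  0.076] [-124.  -10.  179.] [  4.  56. -36.  83.  70. 101.  44.]
35 0.25 0 0 [ 0.499 -0.086  0.076] [180. -73. -46.] [-24.  44. -10. 139. 103.  80.  89
[... 4730 characters left out ...]
3.  44. -62. 121.  89.  92. 124.]
55 0.25 -15 180 [ 0.559 -0.135  0.152] [180.  17. 119.] [ 37.  25. -43. 100.  38.  59.   7.]
55 0.25 -15 90 [ 0.513 -0.128  0.131] [144. -15.  40.] [ -41.    7.   44.  134.   68.   14. -117.]
55 0.25 -15 -90 [ 0.576 -0.092  0.131] [-144.  -15. -162.] [ 19.  44. -51.  92.  65.  92.  65.]
55 0.25 -30 0 [ 0.551 -0.075  0.11 ] [180. -53. -76.] [ 18.  52. -62. 106.  84. 104. 121.]
55 0.25 -30 180 [ 0.567 -0.133  0.152] [180.  17. 104.] [ 34.  29. -45.  96.  40.  66. -10.]
55 0.25 -30 90 [ 0.524 -0.113  0.131] [144. -15.  25.] [ -48.   14.   44.  128.   53.   26. -122.]
55 0.25 -30 -90 [ 0.594 -0.095  0.131] [-144.  -15. -177.] [ 12.  46. -40.  79.  56.  96.  62.]
```

Run:
```python
from h import *
robot.move_to([.47,-.364,.2],[180,0,-32]); 
np.save('T1.npy',toolT()); save('wrist','w1.png')
a=np.radians(-46);X=np.array([np.cos(a),np.sin(a),0]);Y=np.array([-X[1],X[0],0])
hole=np.array([.626,-.198,.045])-.062*X-.013*Y
p,o=tool_for_cam(hole-.3*.707*X+[0,0,.3*.707],hole,180)
try: robot.move_to(p,o)
except Exception as e: print(e)
np.save('T2.npy',toolT()); save('wrist','w2.png'); print(robot.current_time_s(),toolT()[:3,3],p)
```

```text
3.7333 [ 0.51592068 -0.10285927  0.1805293 ] [ 0.51576348 -0.10154158  0.18030025]
```

View pics/w1.png

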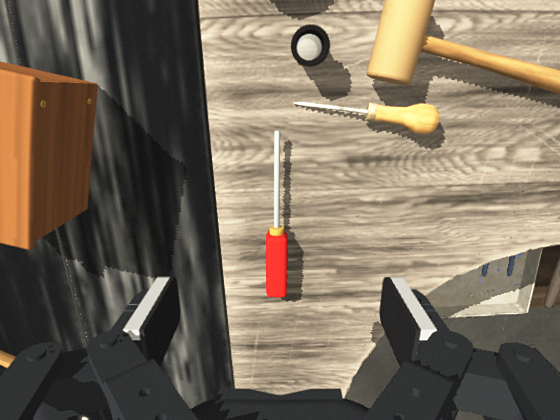

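View pics/w2.png

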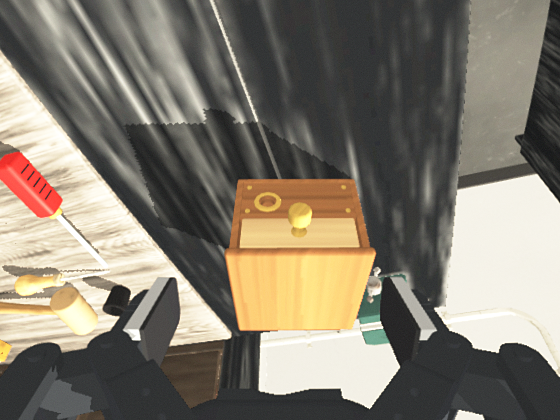

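w1 shows the rod pointing straight up the image: handle rear (277,297), front (277,232), tip (277,131). w2 shows the chest upside down: ring near (267,203), knob (300,214), front bottom corners (239,181) and (358,180). I'll enlarge it for precision.

Run:
```python
import cv2
a=cv2.imread('pics/w2.png')[170:260,220:380]; cv2.imwrite('pics/w2c.png',cv2.resize(a,(800,450),interpolation=cv2.INTER_CUBIC))
```

```text
(no output)
```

View pics/w2c.png

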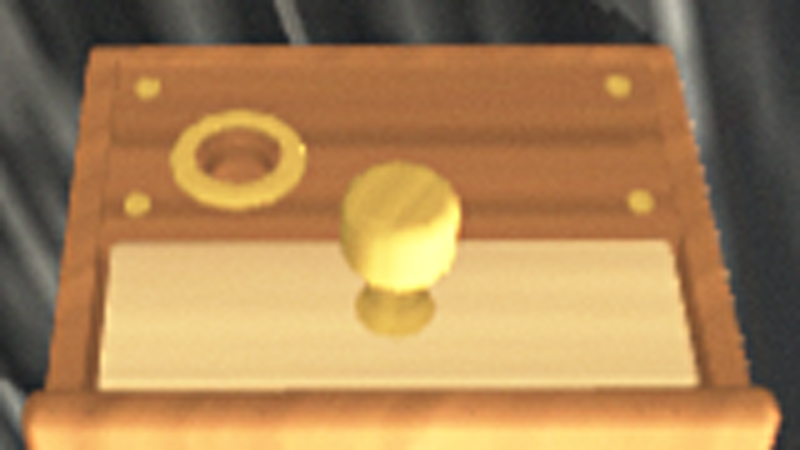

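The crop shows the ring centred at (238,159), i.e. full px (267.6,201.8), and bottom corners at (238,179.2) and (355.4,179.2).

```bash
cat > fit.py <<'E'
from h import *
from scipy.optimize import least_squares
T2=np.load('T2.npy');T1=np.load('T1.npy')
def projT(T,p):
    c=vision.calibration('wrist');K=np.array(c['mtx']);q=np.linalg.inv(T@TC)@np.append(p,1)
    s=np.array([q[0],-q[1]])/-q[2]; s=s*(1+c['k1']*(s@s)); return np.array([K[0,0]*s[0]+K[0,2],K[1,1]*s[1]+K[1,2]])
ob=[('w',(-.06,-.055,0),(238,179.2)),('w',(-.06,.055,0),(355.4,179.2)),('w',(-.062,-.026,.032),(267.6,201.8)),('w',(-.062,-.026,.032),(267.6,201.8)),
 ('t',(-.063,.058,.092),(262,156)),('t',(.063,.058,.092),(375,54)),('t',(.063,-.058,.092),(472,155)),('t',(-.063,-.058,.092),(360,270))]
def W(c,l): return Ro.from_euler('z',c[2]).apply(l)+[c[0],c[1],0]
def res(c,s='wt'):
    r=[]
    for k,l,uv in ob:
        if k not in s: continue
        p=W(c,l)
        r+= list(projT(T2,p)-uv) if k=='w' else list(np.array(proj('top',p))-(150+uv[0]/2.8,100+uv[1]/2.8))
    return np.array(r)
if __name__=='__main__':
    for s in('w','t','wt'):
        f=least_squares(res,[.626,-.198,-.8],args=(s,));print(s,f.x.round(4),np.degrees(f.x[2]).round(2),W(f.x,(-.062,-.026,.032)).round(4),f.fun.round(1).tolist())
    np.save('chest.npy',f.x)
    h1,h2,t=[onz('wrist',277,v,z,T1) for v,z in((297,.015),(232,.015),(131,.015))]
    d=t-h1;print('rod',h1,h2,t,np.linalg.norm(d),np.degrees(np.arctan2(d[1],d[0])),'centre',t-.127*d/np.linalg.norm(d))
E
python3 fit.py
```

```text
w [ 0.6289 -0.1974 -0.7998] -45.83 [ 0.567  -0.1711  0.032 ] [0.1, 0.6, -1.0, -0.0, 0.4, -0.4, 0.4, -0.4]
t [ 0.6258 -0.1978 -0.7938] -45.48 [ 0.5638 -0.1718  0.032 ] [-1.1, 1.2, 0.1, -0.1, 1.4, 0.7, -0.3, -1.8]
wt [ 0.6282 -0.1975 -0.8035] -46.04 [ 0.5665 -0.1709  0.032 ] [-0.2, 0.1, -1.3, -0.2, 0.1, -0.8, 0.1, -0.8, -1.2, -0.2, 0.3, -1.2, 1.2, -0.0, -0.8, -2.9]
rod [ 0.37335614 -0.30223913  0.015     ] [ 0.43327968 -0.34009118  0.015     ] [ 0.5127135  -0.39024832  0.015     ] 0.16482139275219007 -32.27388294594819 centre [ 0.40533433 -0.32243451  0.015     ]
```

Run:
```python
from h import *
y=np.radians(-32.3);u=np.array([np.cos(y),np.sin(y),0])
g=np.array([.4055,-.3225,0])-.006*u
fingers.gripper_to(.6)
o=[180,0,-32.3]
robot.line_to(robot.current_tool_pos()+np.array([0,0,.05]))
robot.move_to(g+[0,0,.12],o)
print(robot.line_to(g+[0,0,.0225],velocity=.1,f_stop=6),robot.current_tool_pos())
fingers.gripper_to(0,force=60)
print(robot.current_finger_gap(),robot.current_gripper_force())
robot.line_to(g+[0,0,.12],velocity=.15)
c=np.load('chest.npy'); a=c[2];X=np.array([np.cos(a),np.sin(a),0])
hole=np.array([.5668,-.1711,.032])
p=hole-(.127-.006+.006+.035)*X; p[2]=.12   # grip point 121+... tip 35 mm short
robot.move_to(p,[180,0,np.degrees(a)])
np.save('T3.npy',toolT()); save('wrist','w3.png'); save('scene','s3.png');print(robot.current_time_s(),robot.current_finger_gap(),toolT()[:3,3],p)
```

```text
False [ 0.40103288 -0.31969944  0.02314589]
0.22198865622533573 60.39575457572937
9.8 0.21771278489730167 [ 0.45420834 -0.05660784  0.11970526] [ 0.45433663 -0.05449815  0.12      ]
```

View pics/w3.png

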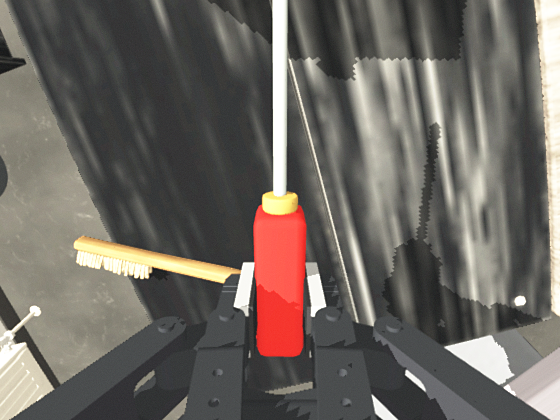

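w3 shows the rod held straight: shank along column ~279, handle centred between the pads. The brush end at (240,275) is left of the gripper, and the fingers will stay above it at TCP z of 0.040. Next I approach to just before the hole and check from both fixed cameras.

Run:
```python
from h import *
a=np.radians(-46);X=np.array([np.cos(a),np.sin(a),0]);Y=np.array([-X[1],X[0],0])
hole=np.array([.5668,-.1711,.032])
print('brush end rel chest hole',[(onz('wrist',240,275,.01,np.load('T3.npy'))-hole)@v for v in(X,Y)])
p=hole-(.127+.006+.012)*X; p[2]=.0401
o=[180,0,-46]
robot.line_to([p[0],p[1],.1],o); robot.line_to(p,o,velocity=.1); robot.pause(.4)
T=toolT();np.save('T4.npy',T)
ims=[]
tip=T[:3,3]+(.133)*X-[0,0,.0081]
for n in('scene','top','wrist'):
    im=save(n,n+'4.png')
    if n=='wrist': continue
    u,v=map(int,proj(n,tip)); print(n,proj(n,tip),proj(n,hole)); print('crop0',u-35,v-35)
    ims.append(cv2.resize(im[v-35:v+35,u-35:u+35,::-1],(400,400),interpolation=cv2.INTER_CUBIC))
cv2.imwrite('pics/c4.png',np.hstack(ims)); print(robot.current_time_s(),T[:3,3]-p,robot.current_contact_force())
```

```text
brush end rel chest hole [np.float64(-0.21087775497426053), np.float64(0.027948200461241284)]
scene (np.float64(289.4573491684582), np.float64(230.8062905653472)) (np.float64(284.5852823582824), np.float64(231.87741475163688))
crop0 254 195
top (np.float64(265.5220747483145), np.float64(190.44667001245782)) (np.float64(269.35135835287207), np.float64(187.07372011669509))
crop0 230 155
11.425 [ 2.28101948e-04 -4.69359792e-05  2.88409987e-04] [ 0.31527985 -0.70133007  0.03857618]
```

View pics/c4.png

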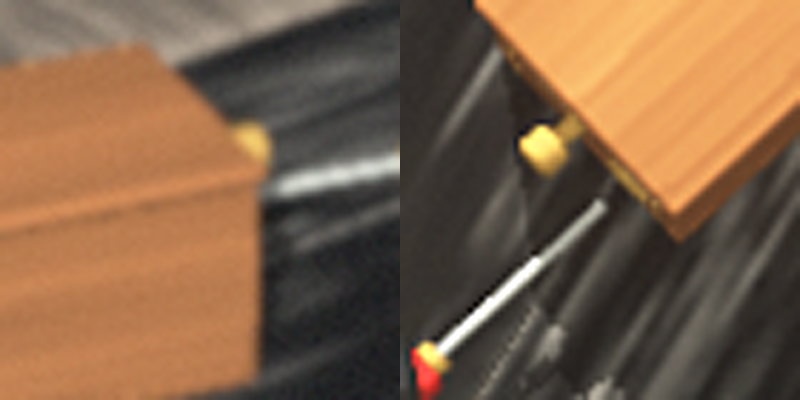

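View pics/wrist4.png

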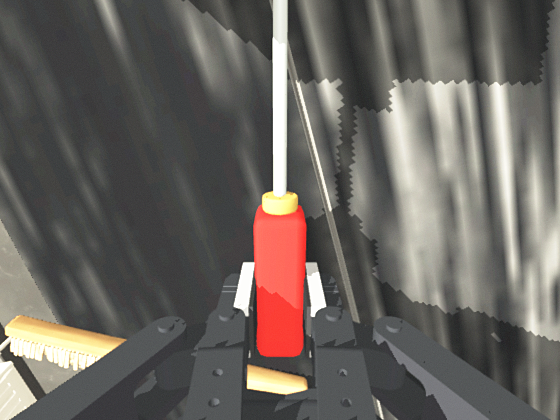

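Top view puts the tip at px (265.4,190.9) against a predicted (265.5,190.4), so it is aligned with the ring. Inserting.

Run:
```python
from h import *
a=np.radians(-46);X=np.array([np.cos(a),np.sin(a),0]);Y=np.array([-X[1],X[0],0])
hole=np.array([.5668,-.1711,.032])
P=lambda t:np.append((hole-(.133-t)*X)[:2],.0401)
save('top','t5a.png')
dep=lambda:(robot.current_tool_pos()-hole)@X+.133
r=robot.line_to(P(.024),velocity=.03,f_stop=5); print(r,dep(),robot.current_contact_force())
if not r:
    for t in(.030,.034,.036,.038):
        r=robot.line_to(P(t),velocity=.03,f_stop=15); f=robot.current_contact_force();print(t,r,dep(),f@X,f)
        if r: break
robot.pause(.3)
im=save('top','t5.png'); print(robot.current_time_s(),recognise('drawer_knob','top')[:2])
cv2.imwrite('pics/c5.png',cv2.resize(im[130:230,200:330,::-1],(780,600),interpolation=cv2.INTER_CUBIC))
```

```text
False 0.023707833702140857 [ 0.31308437 -0.61059626  0.26602946]
0.03 False 0.030260321932866402 0.32422196701634176 [-0.14446391 -0.59022875 -0.33438211]
0.034 False 0.03343959185857853 -2.353856957642909 [-1.77537224  1.5577892  -0.19607693]
0.036 False 0.03601881282496476 -2.078366932371335 [-1.60045287  1.34373067  0.02869148]
0.038 False 0.03798832557870142 -2.044724134691583 [-1.25500429  1.63055749 -0.89989651]
14.3083 [{'rect': [259.3, 178.1, 29.8, 33.3], 'p': 0.86}]
```

View pics/c5.png

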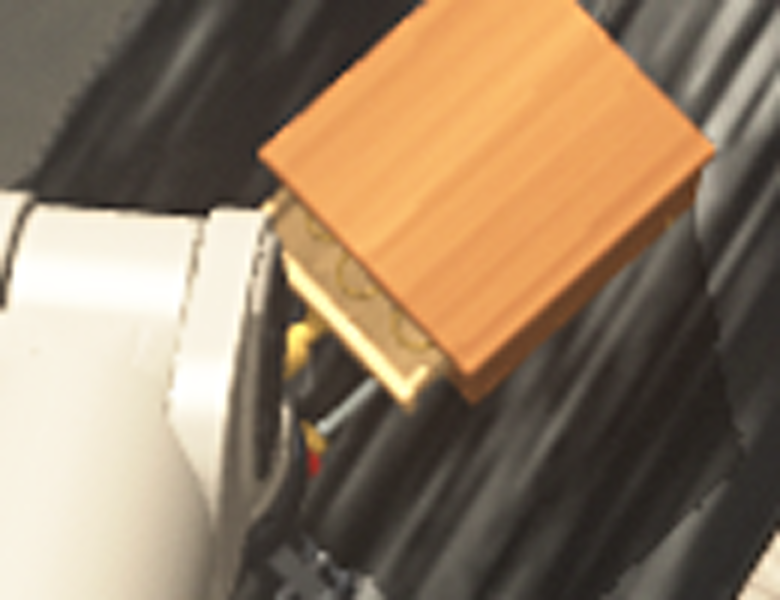

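The drawer is ajar with the tip in the hole. Withdrawing the rod and laying it back in its original spot.

Run:
```python
from h import *
a=np.radians(-46);X=np.array([np.cos(a),np.sin(a),0])
hole=np.array([.5668,-.1711,.032])
P=lambda t:np.append((hole-(.133-t)*X)[:2],.0401)
robot.line_to(P(-.015),velocity=.08); p=P(-.015);p[2]=.14; robot.line_to(p)
y=np.radians(-32.3);u=np.array([np.cos(y),np.sin(y),0]);g=np.array([.4055,-.3225,0])-.006*u;o=[180,0,-32.3]
robot.move_to(g+[0,0,.12],o); robot.pause(.2)
print(robot.line_to(g+[0,0,.0235],velocity=.08,f_stop=5),robot.current_tool_pos())
fingers.gripper_to(.6); robot.line_to(g+[0,0,.15])
T=toolT();save('wrist','w6.png')
im=save('top','t6.png');print([ (np.round(r['rect']),r['p']) for r in recognise('rod_handle','top')[:2]],recognise('drawer_knob','top')[:2])
cv2.imwrite('pics/c6.png',cv2.resize(im[100:310,150:430,::-1],(784,588),interpolation=cv2.INTER_CUBIC));print(robot.current_time_s())
```

```text
True [ 0.40067581 -0.31955082  0.02723929]
[] [{'rect': [255.9, 177.6, 36.5, 32.7], 'p': 0.85}]
19.8833
```

View pics/c6.png

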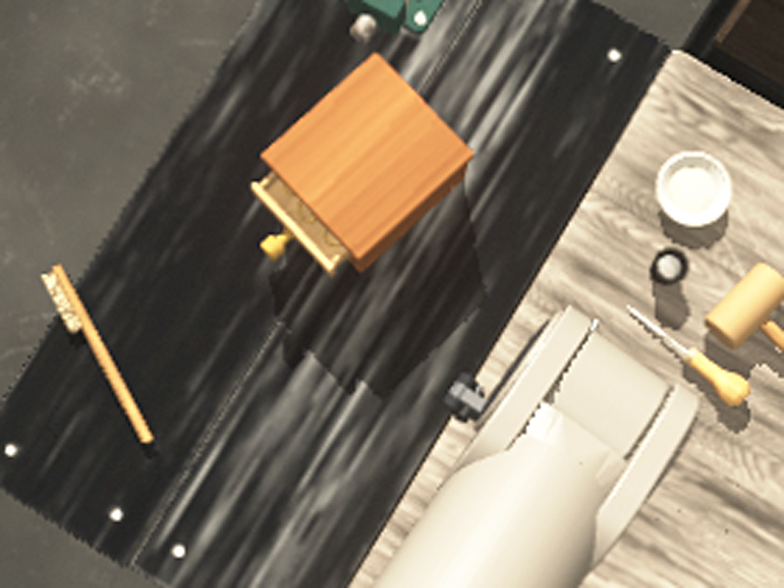

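The drawer is ajar with the knob head at crop (272,245). The brush, loupe and dish are unmoved, and the rod is hidden under the arm. Now pulling the knob.

Run:
```python
from h import *
a=np.radians(-46);X=np.array([np.cos(a),np.sin(a),0]);Y=np.array([-X[1],X[0],0])
C=np.array([.6287,-.1974,0])
f=lambda u,v:onz('top',150+u/2.8,100+v/2.8,.067)
k0,k1=f(295,226),f(272,245)
print([((k-C)@X,(k-C)@Y) for k in(k0,k1)])
d=-(k1-k0)@X; print('d',d)
k=C-(.079+d)*X; k[2]=.064; o=[180,0,-46]
up=robot.current_tool_pos();up[2]=.2;robot.line_to(up)
robot.move_to(k+[0,0,.12],o); robot.pause(.2)
print(robot.line_to(k,velocity=.1,f_stop=5),robot.current_tool_pos())
fingers.gripper_to(0,force=40); print(robot.current_finger_gap(),robot.current_gripper_force(),robot.current_contact_force())
e=k-(.090-d)*X
print(robot.line_to(e,velocity=.05,f_stop=15),robot.current_contact_force(),(robot.current_tool_pos()-C)@X)
fingers.gripper_to(.6);
q=robot.current_tool_pos();q[2]=.2;robot.line_to(q)
q=np.array([.35,-.1,.3]); robot.move_to(q,o) if robot.inverse_kinematics(q,o) is not None else print('noik')
im=save('top','t7.png');print(recognise('drawer_knob','top')[:1],recognise('rod_handle','top')[:1],robot.current_time_s())
cv2.imwrite('pics/c7.png',cv2.resize(im[100:310,150:430,::-1],(784,588),interpolation=cv2.INTER_CUBIC))
```

```text
[(np.float64(-0.07825999815927412), np.float64(0.00047524833166708887)), (np.float64(-0.1021576629671296), np.float64(0.0015548823392698998))]
d 0.02389766480785548
False [ 0.55791165 -0.12348322  0.06477945]
0.18502035829929012 39.0016937696646 [-1.87999511 -0.94447357  3.57325343]
False [ 6.18313762 -8.55831922 -2.90638178] -0.16352587505486568
[{'rect': [247.2, 188.7, 53.3, 51.4], 'p': 0.96}] [{'rect': [333.4, 260.4, 15.2, 24.3], 'p': 0.81}] 27.225
```

View pics/c7.png

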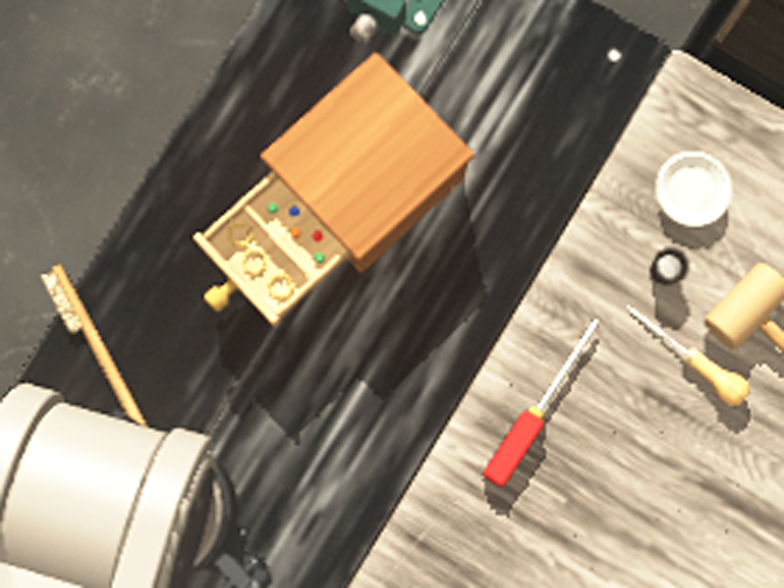

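The drawer is at its stop (about 84.5 mm, 10 N pull), the rod lies flat in its old place, and the bystanders are unmoved.

```bash
python3 -c "
from h import *
c=onz('top',150+217/2.8,100+297/2.8,.067);a=np.radians(-46);print((c-[.6287,-.1974,0])@[np.cos(a),np.sin(a),0])
print(workorder.close_job())"
```

```text
-0.16259587506124118
the job is handed in; nothing more can be done
None
```

The job is handed in: the rod tripped the latch, it now lies flat back in its original spot on the bench, the drawer is drawn to its stop (about 84 mm out), and the brush, loupe and dish were not touched; the judge returned no result.

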